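Right the tea tin, seat its double lid, lift off the outer lid alone

TASK

The square green tea tin has been knocked over: stand it upright on the worktop and let go. Pick up its two nested lids together by the black knob, lower them as one onto the tin, not dropping them, until the inner lid sits fully home in the mouth, and let go. Then take the brass outer lid by its collar and lift it alone until its lower edge is a few centimetres above the knob, leaving the inner lid seated and the things around in place; finish still holding the outer lid level in the air, so that I can check the seal.

Things in the scene. Friction and masses are not known exactly. Their poses are not given: they have to be found in the camera images.
- tea_tin: square green tea tin, body 62 x 62 x 80 mm, on top a round steel neck 48 mm in diameter, 18 mm tall (98 mm in all), mouth 43 mm wide; 0.25 kg, heavy at the bottom. Origin: centre of the underside; +z from bottom to mouth, x and y square to its sides. Starts lying on a side, mouth (+z) within 0.5 rad of world +y. Stood on its bottom edge less than 20 degrees off upright, it settles upright
- tin_mouth (a point): centre of the tin's mouth, in the plane of the neck's rim, 98 mm from the tin's origin along its +z
- inner_lid: inner lid: aluminium plug 39 mm in diameter (32 at the foot), 12 mm deep, under a flange 48 mm in diameter, 4 thick; on it an upright black knob, a rod 16 mm in diameter. Origin: centre of the plug's foot; +z up. Starts standing on the worktop inside the outer lid; the knob's top 27 mm stand out of its collar. Fully home, flange on the neck's rim, its origin is 86 mm above the tin's
- knob_top (a point): centre of the top of the black knob, 68 mm above the inner lid's origin
- outer_lid: brass outer lid resting loose on the inner lid's flange (it comes along when the knob is lifted): cap 61 mm in diameter, 17 mm tall, on top a hollow collar 34 mm in diameter, 22 mm tall, round the knob with 2 mm of play. Origin: centre of the cap's lower edge, 2 mm above the inner lid's origin while nested; +z up; flat top at 17 mm, collar top at 39 mm; 0.08 kg
- collar_top (a point): centre of the collar's upper edge, 39 mm above the outer lid's origin
- tea_box: bystander: red tea box, 69 x 133 x 66 mm, origin at the centre of its underside
- mug_tea: bystander: white mug with grey dots, 82 x 114 x 91 mm, origin at the centre of its underside
- lemon: bystander: yellow lemon, 78 x 55 x 56 mm, origin at the centre of its underside
- spoon: bystander: steel spoon, 188 x 38 x 15 mm, origin at the centre of its underside
Mind the look-alikes: they are no part of the job. What is shaped like the outer_lid but pink is not meant.

How it is judged:
By the outcome, as a careful person would: the job done as asked, in the order asked, and still so for the second after the job is handed in, while the arm keeps its last pose, push and grip.
It also fails if it takes over 64 s, if anything falls off the work surface, if the arm or the gripper's body presses on something with over 40 N, if the wrist force passes 120 N, or if a joint passes its speed limit or range.

ROBOT

A 6-joint arm with a two-finger parallel gripper is mounted at the origin on a cart in front of the work surface, level with it; the furniture and walls round the work are solid. World frame = base frame: x ahead of the robot, y to its left, z up, the work surface at z = 0. Lengths are in mm, angles in rad, forces in N, time in s.
With the tool pointing down it reaches from about 275 to 750 mm from the base axis. Payload 10.2 kg.
Tool frame: the origin (TCP) lies at the very end of the fingers, on their centre line; the grasp point (between the pads) lies 19 mm behind it; z points along the fingers, y is the direction in which the jaws open and shut (so a half turn about z gives the same grasp; the last joint's range is limited). The gripper opens to 85 mm and grips with 20 to 120 N. Pads are 22 mm wide; open, the fingers measure 114 mm over their backs; the gripper's body (76 mm by 85 mm) begins 54 mm behind the grasp point. The pads swing forward as they close: fully open they stand 13 mm farther back than shut.
Start: joints at [1.043, 0.313, 1.498, -0, 1.331, -0.223], TCP at [157.567, 500.803, 231.294] pointing down, gripper open.
Joint ranges: [-2.94, 2.94], [-0.97, 2.17], [0.19, 2.56], [-1.23, 4.37], [0.02, 3.11], [-2.88, 2.88]. Speed limits (rad/s): [2.39, 2.39, 3.01, 3.14, 3.14, 3.14].

INTERFACE

Orientations are given as a unit quaternion [x, y, z, w].
In Python, from bench import bot gives the robot as it stands.
- The arm moves only by the tool jog_arm, never from a script. Its argument "commands" is a list of rows, each a list of 3 entries, a list of its own where there are three numbers: the closure in counts, from 0 (fully open) to 255 (shut), then the shift along the tool's x, y, z each as a share of 20 mm, from -1 to 1, then the turn about the tool's z as a share of 0.08 rad, from -1 to 1. A call has 1 to 10 rows; each row shifts and turns the commanded pose from where the row before left it, along the tool's axes as they then stand; what a row does not reach is not made up. A row lasts 1/10 s, in which the tool goes at most 50 mm and 8.59 degrees, less where a joint would pass 70% of its speed; a pose out of reach is approached as far as the arm can. A call with a number of a shift or a turn outside -1 to 1 is refused whole. A call with a gripper value outside its range is refused whole. The fingers move at their own pace and stop on an object; "grip_force" is the grip in N (left out, the last holds). Time passes only in rows, so rows that do not move let the fingers close. It gives the time, the measured TCP pose, the force and the opening at its end, in the units of the state.
- bot.sense(): the state, without advancing time (a new reading comes with each control period).
- bot.capture(name): name is "scene" or "top" or "wrist"; returns a dict with "frame" (384x512x3 uint8, red, green, blue), "depth" (384x512 float32, mm along the optical axis (not along the pixel's ray), 0 where there is no reading), "fx", "fy", "cx", "cy" (pixels), "position" and "attitude" of the camera in the world. Camera axes: x right, y up, looking along -z (the intrinsics and any distortion apply to the point x, -y, -z); pixel columns grow to the right and rows downward; lengths in mm; the calibration is good to about 2 mm. The wrist camera is an equidistant fisheye: a pixel r from the principal point sees the ray r / f radians off the axis. A picture is of the moment at which its call begins.
- bot.hand_in(): hands the job in, once; it reports no verdict.
The state is a dict: "t": time; "q": joint angles; "qd": joint speeds; "effort": joint torques, N m; "tcp_pos": TCP position; "tcp_rot": TCP orientation; "contact_force": force on the tool from outside, world axes, zero at the start; "wrist_torque": the same for the moment, N m; "opening": finger opening in mm.
Only numpy, scipy, OpenCV 4.12 (cv2) and the standard library are available. Lean on these libraries where they do the work, as an engineer would, in place of code of your own. Each camera call takes 0.05 s, during which the arm holds its last target. There are 200 camera calls.

## Working session

There is one attempt and no reset: what is moved stays moved. The work goes in short steps, Python scripts to look and compute and a tool call to move; the robot and the scene stay as the last step left them, time stands still between calls to the robot, and variables do not carry over. Pictures are saved under pics/ and viewed, about 8 in all and at most 12, crops included, and the job is handed in when it is done.

Besides the shell and the picture viewer there is one more tool, called after "Call:" as name(argument=value, ...) on one line, values as JSON. jog_arm: Moves the arm, as the interface text tells. Shift numbers are shares of 20 mm and turn numbers shares of 0.08 rad, none past 1 either way. Its arguments: {"type":"object","properties":{"commands":{"type":"array"},"grip_force":{"type":"number"}},"required":["commands"]}

```bash
mkdir -p pics; ls; cat > h.py <<'E'
from bench import bot
import numpy as np, cv2
from scipy.spatial.transform import Rotation as R
def cap(n):
    c=bot.capture(n); c['name']=n; return c
def rot(c): 
    a=np.array(c['attitude'],float)
    return R.from_quat(a).as_matrix() if a.size==4 else a
def ray(c,u,v):
    x=(np.asarray(u,float)-c['cx'])/c['fx']; y=(np.asarray(v,float)-c['cy'])/c['fy']
    if c['name']=='wrist':
        r=np.hypot(x,y); s=np.where(r>1e-9,np.sin(r)/np.maximum(r,1e-9),1); d=np.stack([x*s,-y*s,-np.cos(r)],-1)
    else: d=np.stack([x,-y,-np.ones_like(x)],-1)
    return d@rot(c).T
def onplane(c,u,v,z):
    d=ray(c,u,v); p=np.array(c['position'],float); return p+d*((z-p[2])/d[...,2])[...,None]
def cloud(c):
    v,u=np.mgrid[:384,:512]; d=ray(c,u,v); ax=-rot(c)[:,2]; k=c['depth']/(d@ax)
    return np.array(c['position'])+d*k[...,None]
def save(c,n): cv2.imwrite('pics/'+n,cv2.cvtColor(c['frame'],cv2.COLOR_RGB2BGR))
E
python3 - <<'E'
from h import *
print(bot.sense())
ims=[]
for n in('scene','top'):
    c=cap(n); print(n,c['position'],c['attitude'],c['fx'],c['cx'],c['cy']); 
    np.save(n+'.npy',c,allow_pickle=True); ims.append(c['frame'])
    P=cloud(c); print((c['depth']>0).mean(), [P[r,k].round() .tolist()for r in(100,200,300) for k in(100,250,400)])
cv2.imwrite('pics/a.png',cv2.cvtColor(cv2.resize(np.vstack(ims),None,fx=.78,fy=.78),cv2.COLOR_RGB2BGR))
save({'frame':ims[0]},'s.png');save({'frame':ims[1]},'t.png')
E
```

```text
pics
{'t': 0.0, 'q': array([ 1.04260940e+00,  3.13423656e-01,  1.49844632e+00,  7.19951568e-06,
        1.33095342e+00, -2.23437003e-01]), 'qd': array([-0.00021887,  0.00021108, -0.00010449, -0.00015274,  0.00131002,
       -0.00027728]), 'effort': array([ 5.02076873e-04, -4.12255275e+01, -2.59746248e+01, -1.87016603e-04,
        4.08823136e-03, -1.04067675e-05]), 'tcp_pos': array([157.42826308, 500.57937285, 230.74506528]), 'tcp_rot': array([ 1.51786820e-01,  9.88413063e-01, -5.71143161e-04, -2.29111395e-04]), 'contact_force': array([-0.41149716,  0.4462241 , -0.27567725]), 'wrist_torque': array([-0.01975169, -0.00067962, -0.03946832]), 'opening': 85.17070484287112}
scene [-507.2735802  -561.33382448 1011.30377782] [ 0.36976796 -0.22276755 -0.46948259  0.7702158 ] 492.4024863243705 253.03302527970044 185.2020045465066
0.996063232421875 [[811.0, 842.0, 6.0], [941.0, 206.0, 102.0], [962.0, -331.0, 226.0], [327.0, 426.0, -10.0], [536.0, -6.0, -1.0], [752.0, -427.0, -1.0], [-103.0, -9.0, 228.0], [345.0, -104.0, -225.0], [368.0, -525.0, -5.0]]
top [ 371.64423744  -17.46791142 1378.82032401] [ 0.04440638 -0.04137931 -0.70029556  0.71126785] 424.6320837393099 252.31956681447872 199.14662196579897
0.996002197265625 [[620.0, 245.0, 690.0], [623.0, -7.0, 692.0], [619.0, -252.0, 712.0], [529.0, 488.0, 1.0], [537.0, -3.0, 0.0], [544.0, -493.0, -0.0], [101.0, 793.0, -917.0], [125.0, -2.0, -814.0], [181.0, -622.0, -407.0]]
```

View pics/t.png

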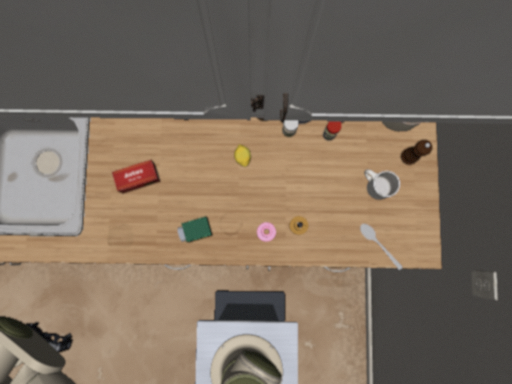

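View pics/s.png

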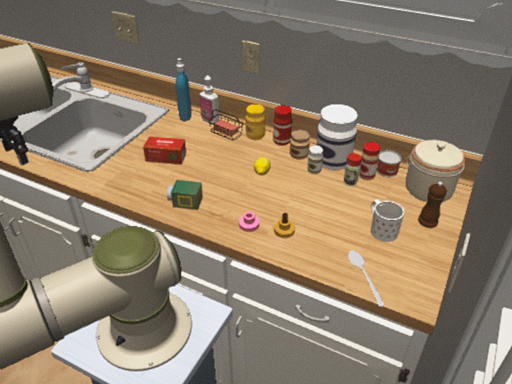

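The top view shows the tin at about (196,230), with its mouth to the left (+y). The brass lids are at (299,225), the pink decoy at (266,232), the spoon at (380,245), the mug at (383,185) and the lemon at (242,156). Next I measure these.

```bash
python3 - <<'E'
from h import *
for n in('top','scene'):
    c=np.load(n+'.npy',allow_pickle=True).item(); P=cloud(c); f=c['frame']; hsv=cv2.cvtColor(f,cv2.COLOR_RGB2HSV)
    H,S,V=[hsv[...,i].astype(int) for i in range(3)]
    ws=(P[...,0]>150)&(P[...,0]<800)&(abs(P[...,1])<600)&(P[...,2]>4)&(P[...,2]<150)
    k,L,st,ce=cv2.connectedComponentsWithStats(ws.astype(np.uint8))
    for i in range(1,k):
        if st[i,4]<15: continue
        m=L==i; q=P[m]; print(n,ce[i].round(),st[i,4],'hsv',np.median(hsv[m],0),'min',q.min(0).round(),'max',q.max(0).round())
    g=ws&(H>60)&(H<90)&(S>90); 
    q=P[g]; q=q[q[:,2]>45]
    r=cv2.minAreaRect(q[:,:2].astype(np.float32)); print('green top',len(q),q.mean(0).round(1),np.median(q[:,2]),r)
E
```

```text
top [ 80. 180.] 792 hsv [ 15.   3. 167.] min [410. 529.   4.] max [800. 600.  14.]
top [292. 128.] 267 hsv [ 16.  23. 132.] min [ 746. -192.    4.] max [ 798. -103.   94.]
top [332. 130.] 286 hsv [  7.5 141.5 133.5] min [ 735. -310.    4.] max [ 800. -235.  115.]
top [400. 126.] 279 hsv [17. 43. 85.] min [ 763. -564.    4.] max [ 799. -432.  120.]
top [416. 152.] 504 hsv [ 12. 157.  62.] min [ 661. -550.    4.] max [ 738. -495.  150.]
top [242. 156.] 295 hsv [ 24. 164. 187.] min [642. -10.   5.] max [713.  56.  63.]
top [136. 177.] 1081 hsv [  2. 171. 154.] min [551. 291.   4.] max [664. 456.  72.]
top [382. 184.] 800 hsv [ 15.  12. 146.] min [ 543. -485.    4.] max [ 641. -362.   96.]
top [ 71. 220.] 18 hsv [150.    1.  172.5] min [449. 572.   4.] max [475. 586.   8.]
top [195. 230.] 661 hsv [ 76. 114.  95.] min [396. 116.   4.] max [482. 231.  69.]
top [299. 225.] 296 hsv [ 18. 150. 168.] min [ 425. -190.    4.] max [ 486. -124.   72.]
top [266. 232.] 262 hsv [165.  69. 220.] min [397. -88.   4.] max [465. -27.  45.]
top [377. 242.] 210 hsv [ 13.  15. 176.] min [ 331. -492.    4.] 
[... 690 characters left out ...]
 -428.  150.]
scene [262. 166.] 246 hsv [ 25.  223.5 214.5] min [640.  -7.   4.] max [717.  68.  60.]
scene [186. 194.] 844 hsv [ 40.  87. 107.] min [392. 113.   4.] max [531. 262.  68.]
scene [386. 220.] 1131 hsv [ 16.  30. 127.] min [ 538. -465.    4.] max [ 728. -365.   95.]
scene [249. 222.] 305 hsv [170. 116. 233.] min [400. -90.   4.] max [482. -21.  45.]
scene [285. 227.] 353 hsv [ 18. 184. 164.] min [ 423. -192.    4.] max [ 517. -127.   72.]
scene [363. 271.] 236 hsv [ 24.   6. 214.] min [ 336. -476.    4.] max [ 466. -357.   18.]
green top 145 [429.7 180.7  62.1] 62.06393678120128 ((430.3061828613281, 177.23927307128906), (63.013614654541016, 45.56787872314453), 16.638404846191406)
```

```bash
cat >> h.py <<'E'
def plan(dst,yaw=None,n=None,pos=None,cur=None):
    """rows [sx,sy,sz],turn to reach TCP dst (mm) with tool-x heading yaw (deg, mod 180)"""
    s=bot.sense(); X=R.from_quat(s['tcp_rot']).as_matrix()[:,0]
    p=np.array(s['tcp_pos'] if pos is None else pos,float); a=np.degrees(np.arctan2(X[1],X[0])) if cur is None else cur
    dt=0 if yaw is None else np.radians((a-yaw+90)%180-90)   # tool turn + = clockwise from above
    d=np.array(dst,float)-p; N=n or int(max(np.ceil(abs(dt)/.08),np.ceil(np.linalg.norm(d)/19.5),1)); a=np.radians(a)
    print('from',p.round(1),np.degrees(a).round(1),'d',d.round(1),'turn',round(dt,3),'N',N)
    for i in range(N):
        # shift along axes as they stand before the row's turn
        x=np.array([np.cos(a),np.sin(a)]); y=np.array([np.sin(a),-np.cos(a)])
        v=d/N/20; print([round(float(v[:2]@x),2),round(float(v[:2]@y),2),round(float(-v[2]),2)],round(dt/N/.08,2)); a-=dt/N
        if abs(dt)<1e-3: print('x',N); break
E
python3 -c "
from h import *
plan([418,219,215],107.7)"
```

```text
from [157.4 500.6 230.8] 162.5 d [ 260.6 -281.6  -15.8] turn 0.957 N 20
[-0.83, -0.48, 0.04] 0.6
[-0.85, -0.44, 0.04] 0.6
[-0.87, -0.39, 0.04] 0.6
[-0.89, -0.35, 0.04] 0.6
[-0.91, -0.31, 0.04] 0.6
[-0.92, -0.27, 0.04] 0.6
[-0.93, -0.22, 0.04] 0.6
[-0.94, -0.18, 0.04] 0.6
[-0.95, -0.13, 0.04] 0.6
[-0.96, -0.08, 0.04] 0.6
[-0.96, -0.04, 0.04] 0.6
[-0.96, 0.01, 0.04] 0.6
[-0.96, 0.05, 0.04] 0.6
[-0.95, 0.1, 0.04] 0.6
[-0.95, 0.14, 0.04] 0.6
[-0.94, 0.19, 0.04] 0.6
[-0.93, 0.23, 0.04] 0.6
[-0.92, 0.28, 0.04] 0.6
[-0.9, 0.32, 0.04] 0.6
[-0.89, 0.36, 0.04] 0.6
```

Call:
jog_arm(commands=[[0,[-0.83,-0.48,0.04],0.6],[0,[-0.85,-0.44,0.04],0.6],[0,[-0.87,-0.39,0.04],0.6],[0,[-0.89,-0.35,0.04],0.6],[0,[-0.91,-0.31,0.04],0.6],[0,[-0.92,-0.27,0.04],0.6],[0,[-0.93,-0.22,0.04],0.6],[0,[-0.94,-0.18,0.04],0.6],[0,[-0.95,-0.13,0.04],0.6],[0,[-0.96,-0.08,0.04],0.6]], grip_force=20)

```text
t: 1.1
tcp_pos: [287.8, 359.2, 223.0]
tcp_rot: [0.383, 0.924, -0.0, -0.0]
contact_force: [-0.6, 1.6, 0.4]
opening: 85.3
```

Call:
jog_arm(commands=[[0,[-0.96,-0.04,0.04],0.6],[0,[-0.96,0.01,0.04],0.6],[0,[-0.96,0.05,0.04],0.6],[0,[-0.95,0.1,0.04],0.6],[0,[-0.95,0.14,0.04],0.6],[0,[-0.94,0.19,0.04],0.6],[0,[-0.93,0.23,0.04],0.6],[0,[-0.92,0.28,0.04],0.6],[0,[-0.9,0.32,0.04],0.6],[0,[-0.89,0.36,0.04],0.6]])

```text
t: 2.1
tcp_pos: [417.6, 218.0, 215.0]
tcp_rot: [0.592, 0.806, -0.0, -0.0]
contact_force: [-0.2, 0.2, -0.0]
opening: 85.7
```

```bash
python3 - <<'E'
from h import *
s=bot.sense(); print(s['t'],s['tcp_pos'],s['tcp_rot'],s['opening'])
c=cap('wrist'); np.save('w1.npy',c); save(c,'w1.png'); print(c['position'],c['fx'],c['cx'],c['cy'],(c['depth']>0).mean())
P=cloud(c); hsv=cv2.cvtColor(c['frame'],cv2.COLOR_RGB2HSV)
m=(hsv[...,0]>60)&(hsv[...,0]<95)&(hsv[...,1]>90)&(P[...,2]>50)&(P[...,2]<80)
q=P[m]; print(len(q),np.median(q[:,2]),cv2.minAreaRect(q[:,:2].astype(np.float32)))
E
```

```text
2.1 [417.63426217 218.04687651 215.02398764] [ 5.91904338e-01  8.06008169e-01 -2.19715998e-04 -1.91953482e-04] 85.71557899694366
[392.43145543 297.76169466 357.79799824] 297.3186396354542 256.9907224562032 190.62564107529818 0.9962310791015625
3017 62.16327053459105 ((438.12457275390625, 162.80484008789062), (56.85872268676758, 75.88030242919922), 17.154014587402344)
```

View pics/w1.png

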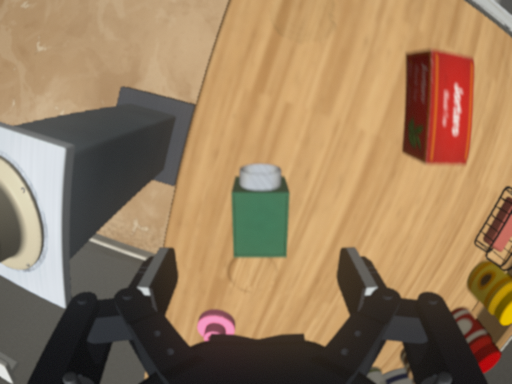

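The fisheye view shows the green body centred at about (260,217), with its steel neck towards the top at (260,178). The depth fit puts the body centre at (438,162.5), axis 17.2° off +y. I'll grip the outer end of the neck with the fingertips so the heavy bottom can swing down.

```bash
python3 -c "
from h import *
plan([420.3,219.8,20],107.2)"
```

```text
from [419.1 216.4 214.8] 107.2 d [   1.2    3.4 -194.8] turn -0.0 N 10
[0.01, 0.01, 0.97] -0.0
x 10
```

Call:
jog_arm(commands=[[0,[0.01,0.01,0.97],0],[0,[0.01,0.01,0.97],0],[0,[0.01,0.01,0.97],0],[0,[0.01,0.01,0.97],0],[0,[0.01,0.01,0.97],0],[0,[0.01,0.01,0.97],0],[0,[0.01,0.01,0.97],0],[0,[0.01,0.01,0.97],0],[0,[0.01,0.01,0.97],0],[0,[0.01,0.01,0.97],0]])

```text
t: 3.15
tcp_pos: [418.2, 221.4, 20.4]
tcp_rot: [0.591, 0.807, -0.0, -0.0]
contact_force: [0.3, 0.4, 0.2]
opening: 85.7
```

Call:
jog_arm(commands=[[255,[0,0,0],0],[255,[0,0,0],0],[255,[0,0,0],0],[255,[0,0,0],0],[255,[0,0,0],0],[255,[0,0,0],0],[255,[0,0,0],0]], grip_force=20)

```text
t: 3.85
tcp_pos: [419.1, 221.5, 22.3]
tcp_rot: [0.591, 0.807, 0.001, 0.001]
contact_force: [-1.9, 1.0, 6.7]
opening: 45.9
```

Call:
jog_arm(commands=[[255,[0,0,-0.5],0],[255,[-0.1,0,-1],0],[255,[-0.1,0,-1],0],[255,[-0.2,0,-1],0],[255,[-0.2,0,-1],0],[255,[-0.2,0,-1],0],[255,[0,0,-0.5],0],[255,[0,0,0],0],[255,[0,0,0],0]])

```text
t: 4.75
tcp_pos: [422.9, 206.0, 140.7]
tcp_rot: [0.591, 0.807, -0.0, -0.0]
contact_force: [0.3, -0.2, -3.5]
opening: 45.8
```

```bash
python3 - <<'E'
from h import *
s=bot.sense(); print(s['t'],s['tcp_pos'],s['contact_force'],s['opening'])
c=cap('wrist');d=cap('scene')
cv2.imwrite('pics/w2.png',cv2.cvtColor(np.hstack([c['frame'][100:384,120:400],d['frame'][50:334,80:360]]),cv2.COLOR_RGB2BGR))
E
```

```text
4.75 [422.93420025 206.00496333 140.71224327] [ 0.29997771 -0.21758826 -3.51760502] 45.826320207198656
```

View pics/w2.png

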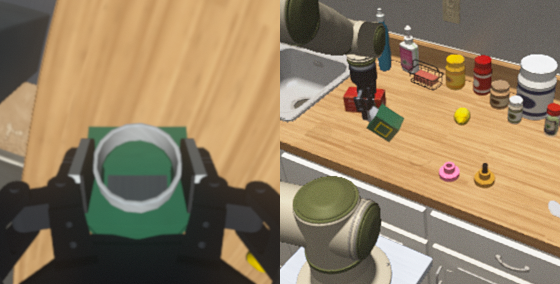

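The tin is held by its neck and hangs partly swung: the wrist crop shows the mouth ring at (138,168), and the scene crop shows the body tilted at about (385,122). I'll shake it and measure the tilt.

Call:
jog_arm(commands=[[255,[0,0,-1],0],[255,[0,0,0.3],0],[255,[0,0,0.3],0],[255,[0,0,-1],0],[255,[0,0,0.3],0],[255,[0,0,0.3],0],[255,[0,0,-1],0],[255,[0,0,0.5],0],[255,[0,0,0],0],[255,[0,0,0],0]])

```text
t: 5.85
tcp_pos: [422.7, 205.8, 165.8]
tcp_rot: [0.591, 0.807, -0.001, -0.001]
contact_force: [-0.4, -0.6, -2.5]
opening: 46.1
```

```bash
cat >> h.py <<'E'
def tilt(name='tilt'):
    """outline of the tin in the wrist cloud: shoulder plane normal and rim circle"""
    c=cap('wrist'); P=cloud(c); s=bot.sense(); T=s['tcp_pos']; hsv=cv2.cvtColor(c['frame'],cv2.COLOR_RGB2HSV); np.save(name+'.npy',c)
    near=(np.linalg.norm(P-T,axis=-1)<90)
    g=near&(hsv[...,0]>60)&(hsv[...,0]<95)&(hsv[...,1]>90)
    g[:150]=g[:150]; q=P[g]; best=None; rng=np.random.default_rng(0)
    for _ in range(400):
        a=q[rng.choice(len(q),3,False)]; n=np.cross(a[1]-a[0],a[2]-a[0]); l=np.linalg.norm(n)
        if l<100: continue
        n/=l; k=abs((q-a[0])@n)<1.5
        if best is None or k.sum()>best.sum(): best=k
    m=q[best].mean(0); n=np.linalg.svd(q[best]-m)[2][2]; n*=np.sign(n[2])
    print('t',s['t'],'tcp',T.round(1),'plane n',n.round(3),'tilt',np.degrees(np.arccos(n[2])).round(1),'inl',best.sum(),len(q),'centre',m.round(1),'zmin',q[:,2].min().round(1))
    return c
E
python3 -c "
from h import *
c=tilt(); save(c,'w3.png')"
```

```text
t 5.9 tcp [423.  205.9 166.2] plane n [-0.202  0.659  0.725] tilt 43.5 inl 2518 3139 centre [428.6 186.  169.7] zmin 89.0
```

Call:
jog_arm(commands=[[255,[-1,0,-1],0],[255,[-0.6,0,-0.6],0],[255,[-0.3,0,-0.3],0],[255,[0.2,0,0.2],0],[255,[0.5,0,0.5],0],[255,[-1,0,-1],0],[255,[-0.6,0,-0.6],0],[255,[-0.3,0,-0.3],0],[255,[0,0,0],0],[255,[0,0,0],0]])

```text
t: 6.9
tcp_pos: [441.8, 147.2, 228.7]
tcp_rot: [0.591, 0.807, -0.0, -0.0]
contact_force: [0.7, 0.5, -2.2]
opening: 46.3
```

```bash
python3 -c "
from h import *
c=tilt()"
```

```text
t 6.95 tcp [441.7 147.2 228.6] plane n [-0.135  0.459  0.878] tilt 28.6 inl 2645 2765 centre [443.1 142.  221.2] zmin 151.0
```

Call:
jog_arm(commands=[[255,[0.2,0,0.1],0],[255,[0.5,0,0.3],0],[255,[0.7,0,0.4],0],[255,[0.7,0,0.5],0],[255,[-1,0,-1],0],[255,[-0.6,0,-0.5],0],[255,[-0.3,0,-0.2],0],[255,[-0.1,0,0],0],[255,[0,0,0],0]])

```text
t: 7.85
tcp_pos: [441.3, 148.7, 236.8]
tcp_rot: [0.591, 0.806, -0.0, -0.0]
contact_force: [0.3, -0.0, -2.3]
opening: 45.8
```

```bash
python3 -c "
from h import *
c=tilt()"
```

```text
t 7.9 tcp [441.2 148.8 236.7] plane n [-0.091  0.329  0.94 ] tilt 20.0 inl 2823 2975 centre [439.2 153.5 226. ] zmin 157.5
```

Call:
jog_arm(commands=[[255,[0.2,0,0.1],0],[255,[0.5,0,0.3],0],[255,[0.7,0,0.4],0],[255,[0.7,0,0.4],0],[255,[-1,0,-1],0],[255,[-0.6,0,-0.2],0],[255,[-0.3,0,0.1],0],[255,[-0.1,0,0.4],0],[255,[0,0,0.7],0],[255,[0,0,1],0]])

```text
t: 8.9
tcp_pos: [440.7, 150.8, 192.1]
tcp_rot: [0.591, 0.806, 0.0, -0.0]
contact_force: [0.1, -0.8, -1.7]
opening: 46.4
```

Call:
jog_arm(commands=[[255,[0,0,1],0],[255,[0,0,1],0],[255,[0,0,0.8],0],[255,[0,0,0.5],0],[255,[0,0,0.3],0],[255,[0,0,0.1],0],[255,[0,0,0],0]])

```text
t: 9.6
tcp_pos: [441.0, 150.7, 119.4]
tcp_rot: [0.591, 0.807, 0.0, 0.0]
contact_force: [-0.2, -0.6, -2.2]
opening: 46.0
```

```bash
python3 -c "
from h import *
c=tilt(); save(c,'w3.png'); print(bot.sense()['contact_force'])"
```

```text
t 9.65 tcp [441.1 150.7 119.7] plane n [-0.062  0.241  0.969] tilt 14.4 inl 2868 3040 centre [437.6 160.4 108.5] zmin 39.2
[-0.06653231 -1.68600651 -2.14977739]
```

Call:
jog_arm(commands=[[255,[0,0,0.4],0],[255,[0,0,0.4],0],[255,[0,0,0.3],0],[255,[0,0,0.1],0],[255,[0,0,0],0]])

```text
t: 10.15
tcp_pos: [440.7, 150.6, 94.9]
tcp_rot: [0.591, 0.807, -0.0, -0.0]
contact_force: [-0.3, 0.1, -2.8]
opening: 45.8
```

```bash
python3 -c "
from h import *
c=tilt(); print(bot.sense()['contact_force'])"
```

```text
t 10.2 tcp [440.9 150.7  95.2] plane n [-0.06   0.24   0.969] tilt 14.3 inl 2893 3046 centre [437.2 160.3  84. ] zmin 10.4
[-1.36545747 -0.97665769 -2.91992523]
```

Call:
jog_arm(commands=[[255,[0,0,0.1],0],[255,[0,0,0.1],0],[255,[0,0,0],0],[255,[0,0,0],0]])

```text
t: 10.6
tcp_pos: [441.3, 150.6, 92.3]
tcp_rot: [0.591, 0.807, 0.0, 0.001]
contact_force: [-3.3, -2.9, 8.5]
opening: 45.9
```

Call:
jog_arm(commands=[[255,[0,0,0.1],0],[255,[0,0,0.1],0],[255,[0,0,0],0],[255,[0,0,0],0]])

```text
t: 11.0
tcp_pos: [442.5, 150.3, 90.4]
tcp_rot: [0.591, 0.807, 0.001, 0.002]
contact_force: [-7.4, -5.8, 28.7]
opening: 45.8
```

```bash
python3 -c "
from h import *
c=tilt(); print(bot.sense()['contact_force'])"
```

```text
t 11.05 tcp [442.6 150.3  90.4] plane n [-0.048  0.232  0.972] tilt 13.7 inl 2859 3121 centre [438.7 160.5  81.3] zmin 11.3
[-6.43888973 -5.14502917 30.26860092]
```

Call:
jog_arm(commands=[[255,[-0.1,0,-0.08],0],[255,[-0.2,0,-0.02],0],[255,[-0.2,0,0],0],[255,[-0.1,0,0],0],[255,[0,0,0],0]])

```text
t: 11.55
tcp_pos: [444.6, 139.0, 89.2]
tcp_rot: [0.591, 0.806, -0.0, -0.0]
contact_force: [-0.0, 0.4, 1.8]
opening: 45.8
```

```bash
python3 -c "
from h import *
c=tilt(); print(bot.sense()['contact_force'])"
```

```text
t 11.6 tcp [444.6 139.1  89.2] plane n [-0.026  0.123  0.992] tilt 7.2 inl 2877 3151 centre [439.5 153.5  81.2] zmin 9.5
[-1.31836752  1.21087747  2.39046706]
```

Tilt is now 7°. I'll open and rise clear.

Call:
jog_arm(commands=[[120,[0,0,0],0],[60,[0,0,0],0],[0,[0,0,0],0],[0,[0,0,0],0],[0,[0,0,0],0],[0,[0,0,0],0],[0,[0,0,-0.3],0],[0,[0,0,-1],0],[0,[0,0,-1],0],[0,[0,0,-1],0]])

```text
t: 12.6
tcp_pos: [444.5, 139.2, 156.5]
tcp_rot: [0.591, 0.807, 0.0, 0.0]
contact_force: [-0.1, -0.4, -0.2]
opening: 85.3
```

Call:
jog_arm(commands=[[0,[0.4,0,-1],0],[0,[0.4,0,-1],0],[0,[0.4,0,-1],0],[0,[0,0,0],0]])

```text
t: 13.0
tcp_pos: [438.0, 162.8, 217.9]
tcp_rot: [0.591, 0.807, 0.002, 0.002]
contact_force: [0.1, 0.3, -0.3]
opening: 85.1
```

```bash
python3 - <<'E'
from h import *
c=tilt('w4'); save(c,'w4.png')
P=cloud(c);hsv=cv2.cvtColor(c['frame'],cv2.COLOR_RGB2HSV)
near=(abs(P[...,0]-441)<80)&(abs(P[...,1]-150)<80)
for lo,hi,n in((75,88,'shoulder'),(92,103,'rim')):
    m=near&(P[...,2]>lo)&(P[...,2]<hi)
    if n=='shoulder': m&=hsv[...,1]>90
    else: m&=hsv[...,1]<60
    q=P[m]; 
    if len(q)>10: print(n,len(q),np.median(q[:,2]),cv2.minAreaRect(q[:,:2].astype(np.float32)),cv2.minEnclosingCircle(q[:,:2].astype(np.float32)))
E
```

```text
Traceback (most recent call last):
  File "h.py", line 40, in tilt
    a=q[rng.choice(len(q),3,False)]; n=np.cross(a[1]-a[0],a[2]-a[0]); l=np.linalg.norm(n)
        ~~~~~~~~~~^^^^^^^^^^^^^^^^
  File "numpy/random/_generator.pyx", line 864, in numpy.random._generator.Generator.choice
ValueError: a must be a positive integer unless no samples are taken
```

```bash
cat > rim.py <<'E'
from h import *
import sys
c=cap('wrist'); np.save('w4.npy',c); save(c,sys.argv[1])
P=cloud(c);hsv=cv2.cvtColor(c['frame'],cv2.COLOR_RGB2HSV)
near=(abs(P[...,0]-441)<80)&(abs(P[...,1]-150)<80)
for lo,hi,n in((76,86,'shoulder'),(94,102,'rim')):
    m=near&(P[...,2]>lo)&(P[...,2]<hi)
    m&=(hsv[...,1]>90) if n=='shoulder' else (hsv[...,1]<60)
    q=P[m]
    if len(q)>10: print(n,len(q),np.median(q[:,2]),cv2.minAreaRect(q[:,:2].astype(np.float32)),cv2.minEnclosingCircle(q[:,:2].astype(np.float32)))
E
python3 rim.py w4.png
```

```text
shoulder 927 80.16990932791936 ((448.0293884277344, 126.04753875732422), (59.98517608642578, 62.627830505371094), 17.710512161254883) ((448.28582763671875, 125.8420181274414), 42.83624267578125)
rim 466 97.75812392423347 ((447.30419921875, 126.1461181640625), (46.277862548828125, 47.17277145385742), 50.4264030456543) ((447.1495056152344, 126.15094757080078), 24.18971061706543)
```

View pics/w4.png

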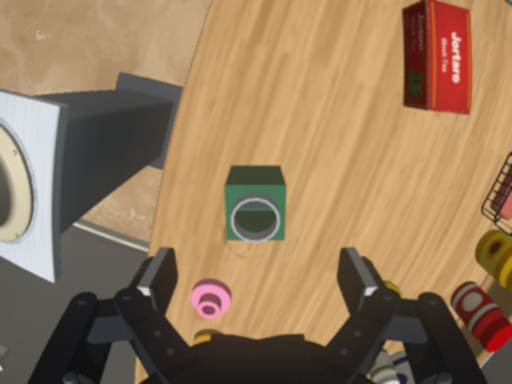

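The tin stands upright: shoulder at z 80.2, rim at z 97.8, mouth centre (447.3,126.1) with a 24 mm radius. The picture shows its ring at (256,217) and the pink decoy at (211,297). On to the brass lids.

```bash
python3 -c "
from h import *
plan([455,-157,180])"
```

```text
from [437.1 162.  215.2] 107.6 d [  17.9 -319.   -35.2] turn 0 N 17
[-0.91, -0.23, 0.1] 0.0
x 17
```

Call:
jog_arm(commands=[[0,[-0.91,-0.23,0.1],0],[0,[-0.91,-0.23,0.1],0],[0,[-0.91,-0.23,0.1],0],[0,[-0.91,-0.23,0.1],0],[0,[-0.91,-0.23,0.1],0],[0,[-0.91,-0.23,0.1],0],[0,[-0.91,-0.23,0.1],0],[0,[-0.91,-0.23,0.1],0],[0,[-0.91,-0.23,0.1],0]])

```text
t: 14.0
tcp_pos: [446.6, -7.6, 196.1]
tcp_rot: [0.591, 0.806, -0.0, -0.001]
contact_force: [0.5, -0.4, 0.1]
opening: 85.0
```

Call:
jog_arm(commands=[[0,[-0.91,-0.23,0.1],0],[0,[-0.91,-0.23,0.1],0],[0,[-0.91,-0.23,0.1],0],[0,[-0.91,-0.23,0.1],0],[0,[-0.91,-0.23,0.1],0],[0,[-0.91,-0.23,0.1],0],[0,[-0.91,-0.23,0.1],0],[0,[-0.91,-0.23,0.1],0],[130,[0,0,0],0],[130,[0,0,0],0]])

```text
t: 15.0
tcp_pos: [455.4, -156.3, 180.5]
tcp_rot: [0.591, 0.806, 0.0, -0.001]
contact_force: [0.8, 0.1, -0.1]
opening: 59.1
```

```bash
python3 - <<'E'
from h import *
s=bot.sense(); print(s['t'],s['tcp_pos'],s['opening'])
c=cap('wrist'); np.save('w5.npy',c); save(c,'w5.png')
P=cloud(c); near=(abs(P[...,0]-455)<60)&(abs(P[...,1]+157)<60)
for lo,hi,n in((15,22,'cap top'),(38,43,'collar top'),(64,71,'knob top')):
    q=P[near&(P[...,2]>lo)&(P[...,2]<hi)]
    if len(q)>5: print(n,len(q),np.median(q[:,2]),cv2.minAreaRect(q[:,:2].astype(np.float32))[:2],cv2.minEnclosingCircle(q[:,:2].astype(np.float32)))
E
```

```text
15.0 [ 455.39769486 -156.30658268  180.47013971] 59.05290957165054
cap top 1447 19.022459274798678 ((456.1800231933594, -160.01846313476562), (58.124717712402344, 59.64207458496094)) ((456.10748291015625, -160.55429077148438), 30.314359664916992)
collar top 439 40.8492205434045 ((456.2926330566406, -159.71429443359375), (32.00538635253906, 31.462512969970703)) ((456.40380859375, -160.7502899169922), 16.763839721679688)
knob top 229 67.89120499615962 ((456.1134033203125, -160.84803771972656), (14.68385124206543, 15.435636520385742)) ((456.0967102050781, -160.7347869873047), 7.917854309082031)
```

```bash
python3 -c "
from h import *
plan([456.1,-160.8,46])"
```

```text
from [ 455.5 -156.   180.7] 107.5 d [   0.6   -4.8 -134.7] turn 0 N 7
[-0.03, -0.01, 0.96] 0.0
x 7
```

Call:
jog_arm(commands=[[130,[-0.04,-0.01,0.96],0],[130,[-0.04,-0.01,0.96],0],[130,[-0.04,-0.01,0.96],0],[130,[-0.04,-0.01,0.96],0],[130,[-0.04,-0.01,0.96],0],[130,[-0.03,-0.01,0.96],0],[130,[-0.01,-0.01,0.94],0],[130,[0,0,0],0],[130,[0,0,0],0]])

```text
t: 15.95
tcp_pos: [456.2, -161.0, 47.7]
tcp_rot: [0.591, 0.807, 0.0, -0.0]
contact_force: [-0.1, 0.2, 0.1]
opening: 42.0
```

Call:
jog_arm(commands=[[255,[0,0,0],0],[255,[0,0,0],0],[255,[0,0,0],0],[255,[0,0,0],0],[255,[0,0,0],0],[255,[0,0,0],0],[255,[0,0,0],0],[255,[0,0,0],0]], grip_force=40)

```text
t: 16.75
tcp_pos: [456.6, -161.7, 48.3]
tcp_rot: [0.591, 0.807, 0.0, 0.001]
contact_force: [0.1, 2.1, 7.4]
opening: 14.4
```

Call:
jog_arm(commands=[[255,[0,0,-0.2],0],[255,[0,0,-0.6],0],[255,[0,0,-1],0],[255,[0,0,-1],0],[255,[0,0,-1],0],[255,[0,0,-1],0],[255,[0,0,-1],0],[255,[0,0,-1],0],[255,[0,0,-0.7],0],[255,[0,0,-0.3],0]])

```text
t: 17.75
tcp_pos: [456.2, -161.6, 205.2]
tcp_rot: [0.591, 0.807, 0.0, 0.001]
contact_force: [-0.9, -0.4, -1.7]
opening: 13.8
```

```bash
python3 -c "
from h import *
s=bot.sense(); print(s['tcp_pos'],s['contact_force'],s['opening'])
c=cap('wrist');save(c,'w6.png'); d=cap('scene'); cv2.imwrite('pics/s6.png',cv2.cvtColor(cv2.resize(d['frame'][150:270,200:360],None,fx=4,fy=4),cv2.COLOR_RGB2BGR))
P=cloud(c); hsv=cv2.cvtColor(c['frame'],cv2.COLOR_RGB2HSV); T=s['tcp_pos']
m=(hsv[...,0]>12)&(hsv[...,0]<28)&(hsv[...,1]>120)&(abs(P-T).max(-1)<70)
q=P[m]-T; print(len(q),q.min(0),q.max(0), np.percentile(q[:,2],[1,5,25,50,75,95,99]).round(1))
for lo,hi in((-33,-25),(-10,-4)):
  k=q[(q[:,2]>lo)&(q[:,2]<hi)]
  if len(k)>9: print(len(k),np.median(k[:,2]),cv2.minEnclosingCircle(k[:,:2].astype(np.float32)), np.linalg.svd(k-k.mean(0))[2][2])
plan([446.8,125.2,200])
"
```

```text
[ 456.21143427 -161.61863729  205.18899281] [-0.93081865 -0.42958627 -1.72048888] 13.827421350500675
5787 [-40.93248641 -22.15350937 -46.46295993] [37.65220471 30.78549017 55.84308622] [-43.6 -35.8 -29.5 -28.7  -8.4  10.6  17.8]
3236 -29.20610994487771 ((-0.2142580896615982, 0.4905359447002411), 30.525558471679688) [-0.00736545  0.00926361  0.99992997]
892 -7.424397869156394 ((-0.6529367566108704, 1.2655904293060303), 16.403963088989258) [-0.01771288  0.05036144  0.99857397]
from [ 456.1 -161.5  204.1] 107.5 d [ -9.3 286.7  -4.1] turn 0 N 15
[0.92, 0.26, 0.01] 0.0
x 15
```

View pics/w6.png

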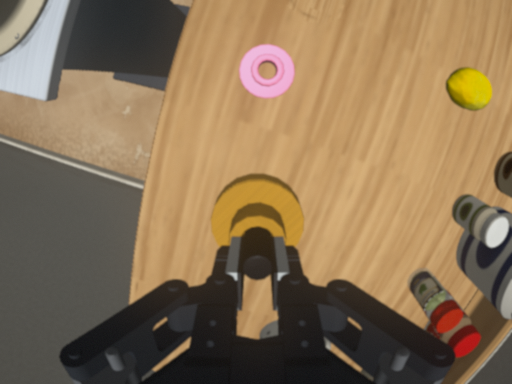

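Both lids hang level under the gripper (brass cap at (257,212), pink decoy left behind at (267,71)). Cap top is 29 mm below the TCP, so seated TCP z ≈ 134.

Call:
jog_arm(commands=[[255,[0.4,0.11,0],0],[255,[0.8,0.22,0],0],[255,[0.92,0.25,0],0],[255,[0.92,0.25,0],0],[255,[0.92,0.25,0],0],[255,[0.92,0.25,0],0],[255,[0.92,0.25,0],0],[255,[0.92,0.25,0],0],[255,[0.92,0.25,0],0],[255,[0.92,0.25,0],0]])

```text
t: 18.85
tcp_pos: [448.0, 17.8, 202.8]
tcp_rot: [0.591, 0.807, -0.0, -0.001]
contact_force: [0.6, 0.1, -1.9]
opening: 14.0
```

Call:
jog_arm(commands=[[255,[0.92,0.25,0],0],[255,[0.92,0.25,0],0],[255,[0.92,0.25,0],0],[255,[0.92,0.25,0],0],[255,[0.6,0.16,0],0],[255,[0.35,0.1,0],0],[255,[0.2,0.05,0],0],[255,[0,0,0],0],[255,[0,0,0],0]])

```text
t: 19.75
tcp_pos: [444.8, 115.5, 203.2]
tcp_rot: [0.591, 0.806, -0.0, -0.0]
contact_force: [0.1, 0.4, -3.0]
opening: 14.2
```

```bash
python3 -c "
from h import *
plan([447.8,125.3,160])
c=cap('wrist'); P=cloud(c); s=bot.sense(); T=s['tcp_pos']; hsv=cv2.cvtColor(c['frame'],cv2.COLOR_RGB2HSV); save(c,'w7.png')
m=(abs(P[...,2]-80)<3)&(hsv[...,0]>60)&(hsv[...,0]<95)&(hsv[...,1]>90)
q=P[m]; print(len(q), q.min(0),q.max(0), cv2.minAreaRect(q[:,:2].astype(np.float32)) if len(q)>9 else '')
m=(hsv[...,0]>12)&(hsv[...,0]<28)&(hsv[...,1]>120)&(abs(P-T).max(-1)<70); q=P[m]-T; q=q[abs(q[:,2]+29)<3]; print(cv2.minEnclosingCircle(q[:,:2].astype(np.float32)))
"
```

```text
from [444.8 115.5 203.2] 107.5 d [  3.    9.8 -43.2] turn 0 N 3
[0.14, 0.1, 0.72] 0.0
x 3
872 [411.79253693 113.31325294  78.08611063] [478.27691241 162.90697177  82.32975261] ((444.7816162109375, 134.3316650390625), (58.01161575317383, 42.933231353759766), 16.964691162109375)
((-0.17900095880031586, 0.5979949235916138), 30.540191650390625)
```

Call:
jog_arm(commands=[[255,[0.08,0.06,0.3],0],[255,[0.08,0.06,0.4],0],[255,[0.08,0.06,0.4],0],[255,[0.08,0.06,0.4],0],[255,[0.08,0.06,0.3],0],[255,[0,0,0.2],0],[255,[0,0,0],0],[255,[0,0,0],0]])

```text
t: 20.6
tcp_pos: [448.2, 125.2, 163.4]
tcp_rot: [0.591, 0.807, 0.0, 0.0]
contact_force: [-0.2, -0.7, -1.2]
opening: 14.2
```

```bash
python3 -c "
from h import *
plan([447.8,125.3,136])"
```

```text
from [448.2 125.2 163.4] 107.5 d [ -0.4   0.1 -27.4] turn 0 N 2
[0.01, -0.01, 0.69] 0.0
x 2
```

Call:
jog_arm(commands=[[255,[0.01,-0.01,0.3],0],[255,[0,0,0.3],0],[255,[0,0,0.2],0],[255,[0,0,0.2],0],[255,[0,0,0.15],0],[255,[0,0,0.1],0],[255,[0,0,0.1],0],[255,[0,0,0],0],[255,[0,0,0],0]])

```text
t: 21.5
tcp_pos: [447.9, 125.4, 136.4]
tcp_rot: [0.591, 0.807, 0.0, 0.0]
contact_force: [0.6, 0.0, -2.3]
opening: 14.2
```

Call:
jog_arm(commands=[[255,[0,0,0.06],0],[255,[0,0,0.06],0],[255,[0,0,0],0],[255,[0,0,0],0]])

```text
t: 21.9
tcp_pos: [448.1, 125.4, 134.3]
tcp_rot: [0.591, 0.807, 0.0, 0.0]
contact_force: [-0.8, -0.1, 3.5]
opening: 14.2
```

Call:
jog_arm(commands=[[255,[0,0,0.05],0],[255,[0,0,0],0],[255,[0,0,0],0]])

```text
t: 22.2
tcp_pos: [448.3, 125.4, 134.2]
tcp_rot: [0.591, 0.807, 0.001, 0.001]
contact_force: [-4.2, 0.5, 14.7]
opening: 14.7
```

```bash
python3 -c "
from h import *
s=bot.sense();print(s['tcp_pos'],s['contact_force'])
c=cap('wrist');P=cloud(c);T=s['tcp_pos'];hsv=cv2.cvtColor(c['frame'],cv2.COLOR_RGB2HSV)
m=(hsv[...,0]>12)&(hsv[...,0]<28)&(hsv[...,1]>120)&(abs(P-T).max(-1)<70); q=P[m]; h=[q[abs(q[:,2]-z)<3] for z in(105,127)]
for k in h: print(np.median(k[:,2]),cv2.minEnclosingCircle(k[:,:2].astype(np.float32)),np.linalg.svd(k-k.mean(0),full_matrices=False)[2][2])
"
```

```text
[448.31420471 125.44048141 134.19798273] [-4.19540109  0.54383812 14.72503899]
105.12586462313277 ((447.6043395996094, 126.1158447265625), 30.329402923583984) [3.14487904e-04 5.05381671e-03 9.99987180e-01]
126.87052971850034 ((447.39825439453125, 126.47834777832031), 16.754615783691406) [-0.01570502  0.04394318  0.99891058]
```

Seating agrees with expectation: cap top 105.1 (expected 105), collar top 126.9 (expected 127), and level. I'll release the knob.

Call:
jog_arm(commands=[[255,[0,0,-0.05],0],[255,[0,0,0],0],[200,[0,0,0],0],[130,[0,0,0],0],[130,[0,0,0],0],[130,[0,0,0],0],[130,[0,0,0],0]])

```text
t: 22.95
tcp_pos: [447.8, 125.4, 133.8]
tcp_rot: [0.591, 0.807, -0.0, -0.0]
contact_force: [0.4, 0.3, 0.6]
opening: 41.8
```

```bash
python3 -c "
from h import *
s=bot.sense();print(s['tcp_pos'],s['contact_force'],s['opening'])
c=cap('wrist');P=cloud(c);T=s['tcp_pos'];hsv=cv2.cvtColor(c['frame'],cv2.COLOR_RGB2HSV);save(c,'w8.png')
m=(hsv[...,0]>12)&(hsv[...,0]<28)&(hsv[...,1]>120)&(abs(P-T).max(-1)<70); q=P[m]; h=[q[abs(q[:,2]-z)<3] for z in(105,127)]
for k in h: print(np.median(k[:,2]),cv2.minEnclosingCircle(k[:,:2].astype(np.float32)),np.linalg.svd(k-k.mean(0),full_matrices=False)[2][2])
plan([447.4,126.3,110])
"
```

```text
[447.78602398 125.36579378 133.80195907] [0.38044176 0.34555208 0.56583392] 41.84610207901209
105.14202486530115 ((447.66632080078125, 125.87836456298828), 30.624780654907227) [-0.00179836  0.00512044  0.99998527]
126.91144137856364 ((447.4184265136719, 125.97480773925781), 16.96786117553711) [-0.00386176  0.01402789  0.99989415]
from [447.8 125.4 133.9] 107.5 d [ -0.4   0.9 -23.9] turn 0 N 2
[0.03, -0.0, 0.6] 0.0
x 2
```

Call:
jog_arm(commands=[[95,[0,0,0],0],[95,[0,0,0],0],[95,[0.01,0,0.2],0],[95,[0.01,0,0.3],0],[95,[0.01,0,0.3],0],[95,[0.01,0,0.2],0],[95,[0,0,0.15],0],[95,[0,0,0],0],[95,[0,0,0],0]])

```text
t: 23.9
tcp_pos: [447.7, 126.1, 111.0]
tcp_rot: [0.591, 0.807, 0.0, 0.0]
contact_force: [-0.1, -0.0, 0.3]
opening: 53.6
```

Call:
jog_arm(commands=[[255,[0,0,0],0],[255,[0,0,0],0],[255,[0,0,0],0],[255,[0,0,0],0],[255,[0,0,0],0],[255,[0,0,0],0]], grip_force=40)

```text
t: 24.5
tcp_pos: [447.8, 126.2, 111.3]
tcp_rot: [0.591, 0.807, 0.0, 0.0]
contact_force: [-0.4, 0.2, 5.5]
opening: 31.6
```

Call:
jog_arm(commands=[[255,[0,0,-0.1],0],[255,[0,0,-0.2],0],[255,[0,0,-0.4],0],[255,[0,0,-0.5],0],[255,[0,0,-0.5],0],[255,[0,0,-0.5],0],[255,[0,0,-0.5],0],[255,[0,0,-0.5],0],[255,[0,0,-0.5],0],[255,[0,0,-0.5],0]])

```text
t: 25.5
tcp_pos: [447.6, 126.1, 195.8]
tcp_rot: [0.591, 0.807, 0.0, 0.0]
contact_force: [-0.2, -0.6, -1.5]
opening: 31.4
```

Call:
jog_arm(commands=[[255,[0,0,-0.4],0],[255,[0,0,-0.3],0],[255,[0,0,-0.15],0],[255,[0,0,0],0],[255,[0,0,0],0]])

```text
t: 26.0
tcp_pos: [447.4, 126.1, 211.6]
tcp_rot: [0.591, 0.807, -0.0, -0.0]
contact_force: [-0.1, -0.1, -1.1]
opening: 31.5
```

```bash
python3 -c "
from h import *
s=bot.sense();print(s['t'],s['tcp_pos'],s['contact_force'],s['opening'])
c=cap('wrist');P=cloud(c);T=s['tcp_pos'];hsv=cv2.cvtColor(c['frame'],cv2.COLOR_RGB2HSV)
m=(hsv[...,0]>12)&(hsv[...,0]<28)&(hsv[...,1]>120)&(abs(P-T).max(-1)<70); q=P[m]
k=q[abs(q[:,2]-T[2]+6)<3]; print('cap top',np.median(k[:,2]),cv2.minEnclosingCircle(k[:,:2].astype(np.float32)),np.linalg.svd(k-k.mean(0),full_matrices=False)[2][2])
d=cap('scene'); P=cloud(d); k=(abs(P[...,0]-447)<60)&(abs(P[...,1]-126)<60)
hs=cv2.cvtColor(d['frame'],cv2.COLOR_RGB2HSV); kn=k&(hs[...,2]<70)&(hs[...,1]<120)&(P[...,2]>100)&(P[...,2]<165); print('knob',kn.sum(),P[kn].max(0) if kn.any() else '')
a=cv2.resize(d['frame'][60:260,100:300],(400,400),interpolation=cv2.INTER_CUBIC); b=c['frame'][:, :400]
b=cv2.resize(b,(400,384)); cv2.imwrite('pics/f.png',cv2.cvtColor(np.hstack([a[:384],b]),cv2.COLOR_RGB2BGR))
"
```

```text
26.0 [447.43154541 126.13467206 211.59105889] [-0.1496059  -0.05584693 -1.09230267] 31.464884228582623
cap top 205.39082893208558 ((447.1991882324219, 126.12451934814453), 30.40894317626953) [-0.00347013  0.01059942  0.9999378 ]
knob 24 [449.62544404 131.17435171 155.80283852]
```

View pics/f.png

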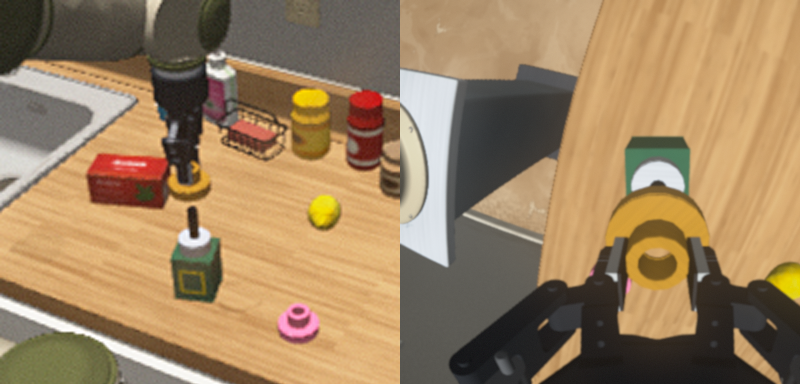

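The left crop shows the inner lid with its knob on the upright tin at (193,240) and the brass lid level above it at (188,183). The bystanders are still in place.

```bash
python3 -c "
from bench import bot
print(bot.hand_in())"
```

```text
the job is handed in; nothing more can be done
None
```

The job is done and handed in at about 26 s of the 64 s allowed; no verdict was reported.

- **Tin:** I gripped it by the neck and swung it from lying down to 7° off upright, with its bottom edge on the worktop. I then let go and it settled upright. The rim measured z 97.8 mm and the shoulder 80.2 mm, against 98 and 80 expected.
- **Lids:** I carried the nested pair by the knob and lowered them until they made contact. The cap top measured 105.1 mm and the collar top 126.9 mm, against 105 and 127 for fully home. They did not move when I let go.
- **Outer lid:** I lifted it alone by its collar and am still holding it, level within about 0.6°. Its lower edge is at about z 188 mm, roughly 34 mm above the knob.

In the last pictures the inner lid sat in the mouth with nothing around it visibly moved. I measured the knob top once, at 155.8 mm in a coarse reading from the scene camera; seated, it should be 154 mm. I judged the things around it by eye and did not measure them again. The highest contact force I read was about 30 N, when the tin's edge touched the worktop. No check failed.

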